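# Fasten the battery cover of a tablet counter

## Task

One of the two slotted quarter-turn screws on the tablet counter's battery cover is still undone: its slot points to the counter's front and back, while the fastened one's slot runs sideways. Take the screwdriver from its stand, push the undone screw in against its spring, gently and no harder than it needs, and keep it pushed in while you turn it a quarter turn clockwise so that it locks. Then put the screwdriver back upright in its stand; leave the fastened screw and the other things alone.

Things in the scene. Friction and masses are not known exactly. Their poses are not given: they have to be found in the camera images.
- counter: white tablet-counting machine, fixed, 240 mm (x) by 200 mm (y). Its low front part (towards its -x) is 60 mm high and carries the grey battery cover; the part behind (from 16 mm on the +x side of the origin) is 110 mm high with a clear funnel to 148 mm. Origin: centre of the underside; z up.
- open_screw: the undone screw with its fixed round steel boss (25 mm outside, bore 15 mm, 26 mm high) on the battery cover. Origin on the boss's axis at its foot, 60 mm above the table; z up, x along the counter's x. Steel screw head inside the bore: 13.5 mm across, slot 3.2 mm wide and 4 mm deep right across it; while undone the slot runs along this body's x axis.
- open_screw_rim (a point): centre of the bore at the rim of the undone screw's boss, 26 mm above its foot. The screw head's top lies 1 to 11 mm below this rim: the depth differs each time and is not measured. Damaged if the screwdriver bears on the screw or its boss with more than 32 N, pushing and twisting together.
- open_screw_turn (a joint): turn of the undone screw, rad, clockwise from above positive: 0 undone, 1.57 locked, end stop 1.64. Spring-loaded: starts to sink at 6 N, cannot turn until pushed in 4 mm (11 N), hard stop at 5 mm (12 N); 13 to 18 N of push is right. Turns with about 0.05 N m. Let go at 1.5 to 1.64 it springs out again, locked; let go earlier it stays in, not locked.
- shut_screw: the other screw and boss, the same in shape and frame, already fastened: slot along its y axis. The two are 100 mm apart along the counter's y, both 55 mm from the counter's origin towards its -x; either may be the undone one.
- shut_screw_turn (a joint): turn of the fastened screw, about 1.57, to be left so.
- driver: screwdriver, about 120 g, balancing 100 mm above the tip, standing loose in its stand; it swings in a weak grip if moved fast. Origin at the tip of the bit, z up the shaft to the handle. Flat bit 11 mm wide (along x), 2 mm thick (along y), 12 mm long; round shaft 8 mm thick; black handle from 75 to 135 mm above the tip, 30 mm along x and 26 mm between its flat sides along y.
- driver_tip (a point): centre of the tip of the screwdriver's bit (same as the body's origin).
- stand: fixed grey block, 80 by 80 mm, 78 mm high, with one upright through hole of 19 mm (chamfered mouth) in its centre; the screwdriver hangs in it with the handle's lower end on the block's top, so the tip is then 3 mm above the table. Origin: centre of the underside; z up.
- pill_jar: white jar 56 mm across, 75 mm high, on the table about 100 mm beyond the stand (+x); leave alone. Origin: centre of the underside, as for the next ones.
- syrup: amber bottle 60 mm across, 130 mm high, about 135 mm to the right of the stand (-y); leave alone.
- carton: flat white carton 50 by 100 by 35 mm, lying; leave alone.
- vial: small amber jar 40 mm across, 50 mm high; leave alone.
- spatula: counting spatula, 190 mm long, lying; leave alone.
- carton_tall: cardboard carton 50 by 70 by 110 mm, standing; leave alone.
Things that resemble listed ones, but are neither listed nor needed, are in the scene too. What is shaped like the stand but blue or turquoise is not meant.

How it is judged:
By the outcome, as a careful person would: the job done as asked, in the order asked, and still so for the second after the job is handed in, with the robot touching nothing.
It also fails if it takes over 64 s, if anything falls off the work surface, if the arm or the gripper's body presses on something with over 40 N, if the wrist force passes 120 N, or if a joint passes its speed limit or range.

## Robot

A 6-joint arm with a two-finger parallel gripper is mounted at the origin on the work surface. World frame = base frame: x ahead of the robot, y to its left, z up, the work surface at z = 0. Lengths are in m, angles in rad, forces in N, time in s.
With the tool pointing down it reaches from about 0.325 to 0.775 m from the base axis. Payload 5.5 kg.
Tool frame: the origin (TCP) lies between the finger pads; the fingertips stand 8 mm ahead of it and the grasp point (between the pads) lies 11 mm behind it (tcp_to_tips is the distance from the TCP to the fingertips, in m); z points along the fingers, y is the direction in which the jaws open and shut (so a half turn about z gives the same grasp; the last joint's range is limited). The gripper opens to 88 mm and grips with 3 to 60 N. Pads are 20 mm wide; open, the fingers measure 115 mm over their backs; the gripper's body (75 mm by 178 mm) begins 61 mm behind the grasp point.
Start: joints at [1.271, 0.091, 1.231, -0, 1.82, -0.057], TCP at [0.144, 0.582, 0.21] pointing down, gripper open.
Joint ranges: [-2.87, 2.87], [-0.86, 2.18], [0.17, 2.46], [-1.51, 4.65], [0.06, 2.69], [-2.65, 2.65]. Speed limits (rad/s): [2.57, 2.57, 3.01, 3.14, 3.14, 3.14].

## Interface

Orientations are given as a unit quaternion [w, x, y, z].
In Python, from bench import * gives the robot as it stands. Calls block until the motion is done:
- move_to(position, orientation): joint-space move of the TCP to a pose.
- move_l(position, speed=0.15, orientation=None): straight line of the TCP; orientation=None keeps the orientation; speed is the mean speed in m/s.
- movej(angles): joint-space move.
- gripper_open() and close(): open the fingers fully, or close them until they stop; the grip force is fixed at half the most.
- hold(seconds).
- inverse_kinematics(position, orientation): joint angles nearest the present ones, or None.
- state(): the state.
- get_image(name): name is "side" or "top" or "wrist"; returns a dict with "frame" (480x640x3 uint8, blue, green, red), "depth" (480x640 float32, m along the optical axis (not along the pixel's ray), 0 where there is no reading), "camera_matrix" (3x3 intrinsics, pixels), "view" (4x4, takes a point from world to camera coordinates). Camera axes: x right, y up, looking along -z (the intrinsics and any distortion apply to the point x, -y, -z); pixel columns grow to the right and rows downward; lengths in m; the calibration is good to about 2 mm. The wrist camera is an equidistant fisheye: a pixel r from the principal point sees the ray r / f radians off the axis. A picture is of the moment at which its call begins.
A pose or a line that the arm cannot do raises IKError and nothing moves.
- job_done(): hands the job in, once; it reports no verdict.
The state is a dict: "time": time; "joint_pos": joint angles; "dq": joint speeds; "joint_torque": joint torques, N m; "ee_pos": TCP position; "ee_rot": TCP orientation; "ft_force": force on the tool from outside, world axes, zero at the start; "moment": the same for the moment, N m; "finger_gap": finger opening in m.
Only numpy, scipy, OpenCV 4.12 (cv2) and the standard library are available. Lean on these libraries where they do the work, as an engineer would, in place of code of your own. Each camera call takes 0.05 s, during which the arm holds its last target. There are 200 camera calls.

## Working session

There is one attempt and no reset: what is moved stays moved. The work goes in short steps, each a Python script; the robot and the scene stay as the last script left them, time stands still between calls to the robot, and variables do not carry over. Pictures are saved under pics/ and viewed, about 8 in all and at most 12, crops included, and the job is handed in when it is done.

```bash
ls; mkdir -p pics
python3 - <<'E'
from bench import *
import cv2,numpy as np,pickle
d={}
for n in ("top","side"):
    g=get_image(n); d[n]=g; cv2.imwrite(f"pics/{n}0.png",g["frame"]); print(n,g["camera_matrix"],g["view"], [k for k in g])
pickle.dump(d,open("im0.pkl","wb")); print(state())
E
```

```text
pics
top [[510.85423052   0.         326.50629993]
 [  0.         510.85423052 231.81199553]
 [  0.           0.           1.        ]] [[-0.0264535  -0.99902618 -0.03531167 -0.04371311]
 [ 0.98943506 -0.03120379  0.14157888 -0.50945141]
 [-0.14254286 -0.03119335  0.98929698 -1.28574228]
 [ 0.          0.          0.          1.        ]] ['frame', 'depth', 'camera_matrix', 'view']
side [[574.99072784   0.         322.82022716]
 [  0.         574.99072784 234.07549887]
 [  0.           0.           1.        ]] [[-0.98818846 -0.15321672 -0.00286466  0.49194196]
 [ 0.10208378 -0.67211264  0.73337814 -0.14318023]
 [-0.11429117  0.72442338  0.6798149  -1.33200733]
 [ 0.          0.          0.          1.        ]] ['frame', 'depth', 'camera_matrix', 'view']
{'time': 0.1, 'joint_pos': array([ 1.27131451e+00,  9.17739673e-02,  1.23176011e+00,  8.38402007e-07,
        1.81976903e+00, -5.66876338e-02]), 'dq': array([ 0.00029301, -0.00115976, -0.00370792,  0.00129862, -0.00071806,
        0.00117196]), 'joint_torque': array([ 2.11503007e-03, -4.47855771e+01, -4.07570493e+01,  7.00137508e-02,
        2.84485461e-02, -1.10996493e-04]), 'ee_pos': array([0.14416165, 0.58213766, 0.20882873]), 'ee_rot': array([-1.51898639e-04,  1.21098986e-01,  9.92640068e-01, -8.41627132e-04]), 'ft_force': array([-0.0448571 , -1.02333678, -0.39760299]), 'moment': array([0.01230465, 0.04846581, 0.04416956]), 'finger_gap': 0.08768711001412273}
```

View pics/top0.png

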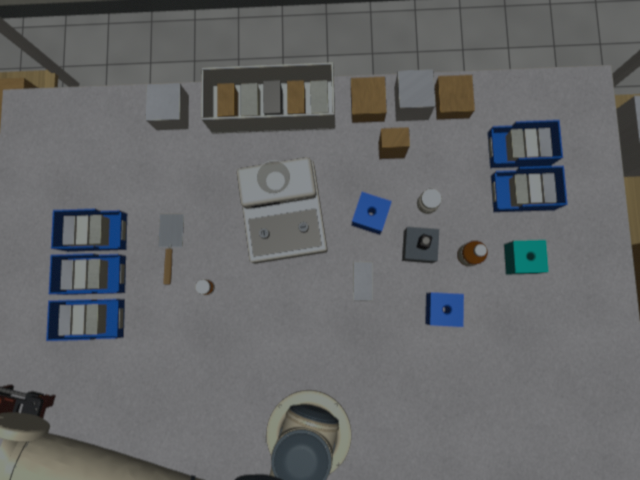

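View pics/side0.png

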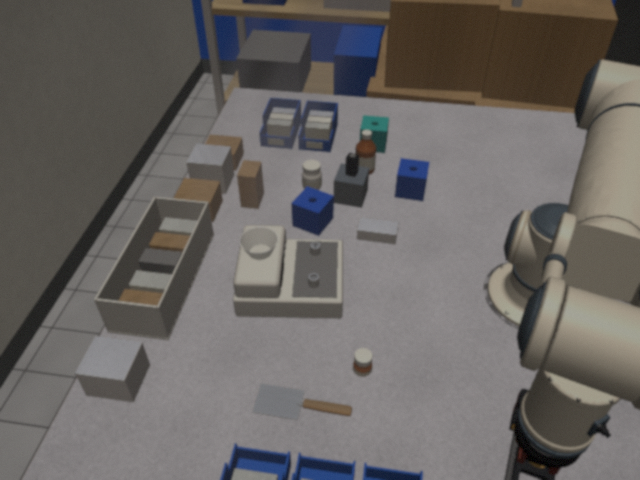

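Top view: the stand candidates are grey (422,244) holding the black-handled driver, blue (371,212), blue (445,309) and turquoise (526,257). Only the grey one fits, since it isn't blue or turquoise and has the driver in it. The screws are at (265,234) and (303,229); I'll enlarge to tell which is undone.

```bash
cat > h.py <<'E'
from bench import *
import cv2, numpy as np
from scipy.spatial.transform import Rotation as R
def ray(g,u,v,fish=False):
    K=g["camera_matrix"]; V=g["view"]
    x,y=(u-K[0,2])/K[0,0],(v-K[1,2])/K[1,1]
    if fish:
        r=np.hypot(x,y)+1e-12; d=np.array([np.sin(r)*x/r,-np.sin(r)*y/r,-np.cos(r)])
    else: d=np.array([x,-y,-1.])
    return -V[:3,:3].T@V[:3,3], V[:3,:3].T@d
def on_z(g,u,v,z,fish=False):
    o,d=ray(g,u,v,fish); return o+d*(z-o[2])/d[2]
def proj(g,p,fish=False):
    K=g["camera_matrix"]; c=g["view"][:3,:3]@p+g["view"][:3,3]; x,y,z=c[0],-c[1],-c[2]
    if fish:
        t=np.arctan2(np.hypot(x,y),z); s=t/(np.hypot(x,y)+1e-12); return np.array([K[0,2]+K[0,0]*x*s,K[1,2]+K[1,1]*y*s])
    return np.array([K[0,2]+K[0,0]*x/z,K[1,2]+K[1,1]*y/z])
def down(yaw):  # tool z down, tool y axis at world heading yaw
    y=np.array([np.cos(yaw),np.sin(yaw),0]); z=np.array([0,0,-1.]); x=np.cross(y,z)
    q=R.from_matrix(np.c_[x,y,z]).as_quat(); return q[[3,0,1,2]]
E
python3 - <<'E'
from h import *
import pickle
d=pickle.load(open("im0.pkl","rb")); g=d["top"]; f=g["frame"]
for n,u,v,z in [("scrL",265,234,.086),("scrR",303,229,.086),("stand",422,244,.078),("driver",426,240,.138),("syrup",474,252,.13)]: print(n,on_z(g,u,v,z).round(3))
a=cv2.resize(f[150:275,230:340],None,fx=5,fy=5,interpolation=cv2.INTER_CUBIC)
b=cv2.resize(f[205:275,385:445],None,fx=4,fy=4,interpolation=cv2.INTER_CUBIC)
c=np.zeros((625,800,3),np.uint8); c[:,:550]=a; c[:280,555:795]=b
cv2.imwrite("pics/crop1.png",c[:600])
E
```

```text
scrL [0.5   0.094 0.086]
scrR [ 0.51  -0.002  0.086]
stand [ 0.464 -0.296  0.078]
driver [ 0.466 -0.296  0.138]
syrup [ 0.435 -0.409  0.13 ]
```

View pics/crop1.png

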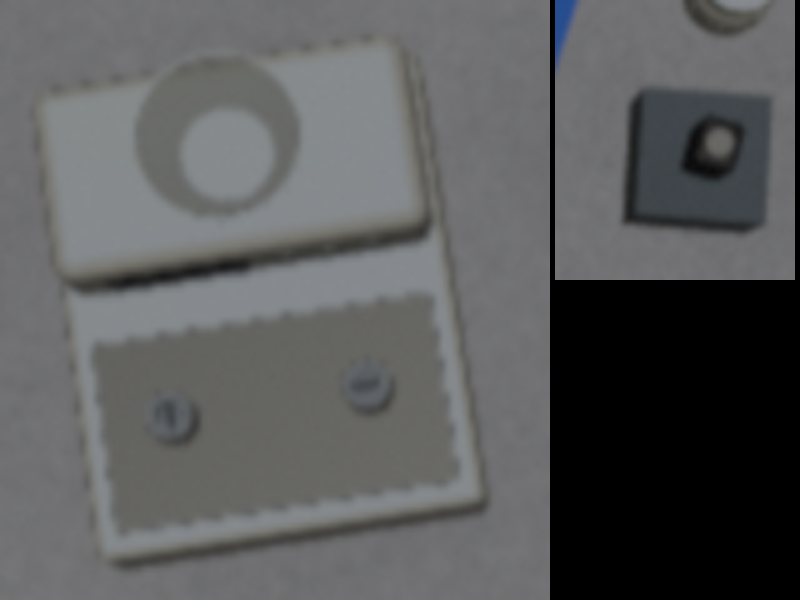

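The left screw, top pixel (265,234), has its slot running front to back, so it is the undone one. The right screw (303,229) runs sideways and is fastened. The grey block at (422,244) is the stand, with the driver in it. Next I'll take wrist views above both.

Run:
```python
from h import *
import pickle
for nm,p,yaws in [("screw",[.5,.094,.25],(96,6,-84,-174)),("drv",[.466,-.296,.2],(0,30,60,90,120,150,-30,-60,-90,-120,-150,180))]:
    for y in yaws:
        q=inverse_kinematics(p,down(np.radians(y))); print(nm,y,None if q is None else np.round(q,2))
d={}
move_to([.5,.094,.24],down(np.radians(-84)))
d["screw"]=get_image("wrist"); print(state()["time"],state()["ee_pos"])
g=d["screw"]; V=g["view"]; print(g["camera_matrix"],-V[:3,:3].T@V[:3,3],V[:3,:3].round(3))
pickle.dump(d,open("im1.pkl","wb")); cv2.imwrite("pics/w1.png",g["frame"])
print(proj(g,np.array([.5,.094,.086]),True),proj(g,np.array([.51,-.002,.086]),True))
```

```text
screw 96 [ 0.12 -0.14  1.39 -0.    1.9  -1.56]
screw 6 [ 0.12 -0.14  1.39 -0.    1.9   0.01]
screw -84 [ 0.12 -0.14  1.39 -0.    1.9   1.59]
screw -174 None
drv 0 [-0.63 -0.04  1.38 -0.    1.8  -0.63]
drv 30 [-0.63 -0.04  1.38 -0.    1.8  -1.15]
drv 60 [-0.63 -0.04  1.38 -0.    1.8  -1.67]
drv 90 [-0.63 -0.04  1.38 -0.    1.8  -2.2 ]
drv 120 None
drv 150 None
drv -30 [-0.63 -0.04  1.38 -0.    1.8  -0.1 ]
drv -60 [-0.63 -0.04  1.38 -0.    1.8   0.42]
drv -90 [-0.63 -0.04  1.38 -0.    1.8   0.94]
drv -120 [-0.63 -0.04  1.38 -0.    1.8   1.47]
drv -150 [-0.63 -0.04  1.38 -0.    1.8   1.99]
drv 180 [-0.63 -0.04  1.38 -0.    1.8   2.51]
2.3167 [0.49991083 0.09469471 0.23993436]
[[371.64829954   0.         318.28852372]
 [  0.         371.64829954 239.20789561]
 [  0.           0.           1.        ]] [0.57304102 0.10251546 0.41525695] [[ 0.106 -0.994 -0.   ]
 [ 0.957  0.102 -0.272]
 [ 0.271  0.028  0.962]]
[319.2824123 218.3252139] [422.81926591 219.08276206]
```

View pics/w1.png

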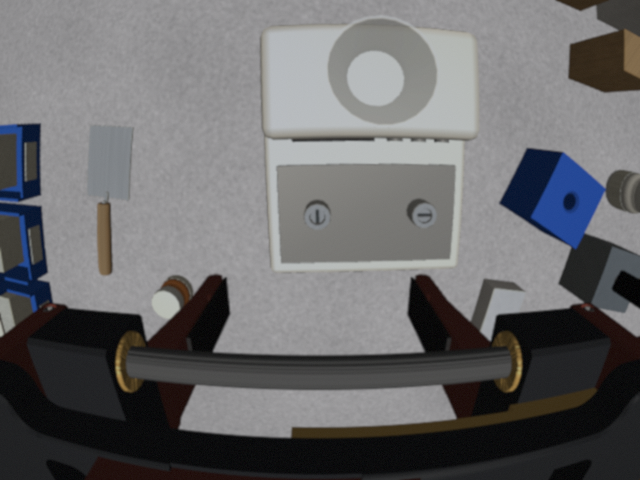

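Wrist view: the undone screw is at (317,214) with its slot up and down in the image, along the counter's x. The fastened one is at (424,214) with its slot sideways. Next: refine these and look at the driver.

Run:
```python
from h import *
import pickle
d=pickle.load(open("im1.pkl","rb")); g=d["screw"]
yaw=np.radians(-60); x=np.array([-np.sin(yaw),np.cos(yaw),0])
move_to(np.array([.466,-.296,.24])-.045*x,down(yaw))
d["drv"]=get_image("wrist"); pickle.dump(d,open("im1.pkl","wb")); print(state()["time"])
k=d["drv"]["frame"]; p=proj(d["drv"],np.array([.466,-.296,.138]),True); print(p)
u,v=int(p[0]),int(p[1]); 
a=cv2.resize(g["frame"][150:280,255:475],None,fx=3.6,fy=3.6,interpolation=cv2.INTER_CUBIC)[:,:790]
y0=max(0,v-110);x0=max(0,u-160);print(x0,y0)
b=k[y0:y0+220,x0:x0+320]; b=cv2.convertScaleAbs(b,alpha=2)
c=np.zeros((600,800,3),np.uint8); 
a=cv2.resize(a,(560,330)); c[:330,:560]=a
c[335:335+min(265,b.shape[0]),:b.shape[1]]=b[:265]
c[335:335+240,330:650]=cv2.resize(k,(320,240))
cv2.imwrite("pics/w2.png",c)
```

```text
3.9167
[319.61923543 176.08148833]
159 66
```

View pics/w2.png

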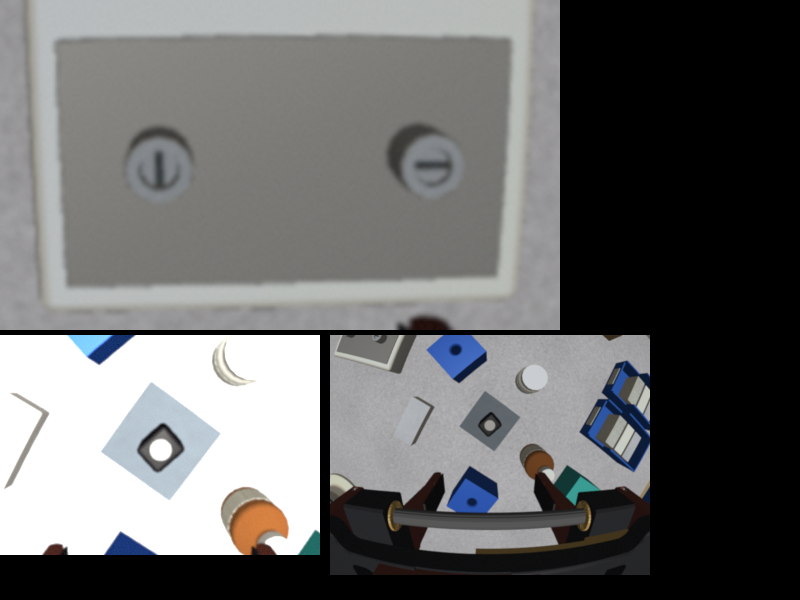

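Run:
```python
from h import *
import pickle
d=pickle.load(open("im1.pkl","rb")); g=d["screw"]; f=g["frame"].astype(int)
print(f[214,300:336].tolist())
for n,(u,v),w in (("L",(317,214),17),("R",(424,214),17)):
    best=None
    for thr in (6,10,14):
        m=np.zeros((480,640),np.uint8); s=f[v-w:v+w,u-w:u+w]
        m[v-w:v+w,u-w:u+w]=((s[...,0]-s[...,2])>thr)*255
        for bt in (0,140):
            mm=m*( (f.sum(2)/3>bt).astype(np.uint8))
            cs=cv2.findContours(mm,cv2.RETR_EXTERNAL,cv2.CHAIN_APPROX_NONE)[0]
            if not cs: continue
            c=max(cs,key=cv2.contourArea)[:,0].astype(float)
            P=np.array([on_z(g,a,b,.086,True)[:2] for a,b in c])
            (cx,cy),r=cv2.minEnclosingCircle((P*1000).astype(np.float32)); A=np.c_[2*P,np.ones(len(P))]; s=np.linalg.lstsq(A,(P**2).sum(1),rcond=None)[0]
            print(n,thr,bt,len(P),np.round([cx,cy,r],1),s[:2].round(4),np.sqrt(s[2]+s[0]**2+s[1]**2).round(4))
k=d["drv"]["frame"]; gy=cv2.cvtColor(k,cv2.COLOR_BGR2GRAY)
print("row",gy[176,295:345],gy[150:205,320])
for thr in (40,50,60,70):
    m=np.zeros_like(gy); m[150:210,285:355]=(gy[150:210,285:355]<thr)*255
    cs=cv2.findContours(m,cv2.RETR_EXTERNAL,cv2.CHAIN_APPROX_NONE)[0]
    c=max(cs,key=cv2.contourArea)[:,0]
    P=np.array([on_z(d["drv"],a,b,.138,True)[:2] for a,b in c])*1000
    print("handle",thr,cv2.minAreaRect(P.astype(np.float32)))
hsv=cv2.cvtColor(k,cv2.COLOR_BGR2HSV)
m=np.zeros_like(gy); m[120:240,250:390]=((gy[120:240,250:390]<130)&(k[120:240,250:390].max(2)-k[120:240,250:390].min(2).astype(int)<40))*255
c=max(cv2.findContours(cv2.morphologyEx(m,cv2.MORPH_OPEN,np.ones((3,3))),cv2.RETR_EXTERNAL,cv2.CHAIN_APPROX_NONE)[0],key=cv2.contourArea)[:,0]
print("stand",cv2.minAreaRect((np.array([on_z(d["drv"],a,b,.078,True)[:2] for a,b in c])*1000).astype(np.float32)))
m=np.zeros_like(gy); m[160:195,305:335]=(gy[160:195,305:335]>100)*255
c=max(cv2.findContours(m,cv2.RETR_EXTERNAL,cv2.CHAIN_APPROX_NONE)[0],key=cv2.contourArea)[:,0]
print("cap",cv2.minEnclosingCircle((np.array([on_z(d["drv"],a,b,.138,True)[:2] for a,b in c])*1000).astype(np.float32)))
b=cv2.convertScaleAbs(cv2.resize(k[140:220,275:365],None,fx=6,fy=6,interpolation=cv2.INTER_CUBIC),alpha=1.8); cv2.imwrite("pics/w3.png",b)
```

```text
[[125, 129, 129], [123, 126, 127], [119, 123, 124], [112, 115, 116], [113, 113, 112], [128, 127, 124], [138, 134, 130], [140, 136, 132], [138, 134, 131], [131, 127, 123], [125, 122, 117], [131, 126, 122], [138, 133, 129], [138, 133, 129], [132, 128, 124], [110, 107, 102], [76, 73, 71], [64, 62, 58], [88, 84, 80], [117, 113, 108], [134, 130, 125], [138, 133, 130], [138, 133, 130], [132, 129, 124], [126, 123, 119], [129, 126, 122], [137, 133, 130], [138, 134, 131], [134, 131, 127], [122, 120, 118], [112, 114, 113], [115, 117, 118], [119, 122, 123], [122, 124, 126], [120, 123, 125], [120, 125, 125]]
L 6 0 64 [501.1  96.4  10.7] [0.5011 0.0964] 0.0102
R 6 0 61 [513.8  -3.1  10.8] [ 0.5138 -0.0031] 0.0102
row [ 98  92  76  52  28  17  23  32  37  43  49  52  55  67 100 132 149 154
 154 153 153 153 155 155 155 154 153 155 156 154 154 155 153 142 115  79
  55  52  51  48  45  41  34  30  24  24  43  73  93 100] [ 99 100 100  90  62  29  11  10  15  24  30  42  48  57  61  63  62  61
  64  81 116 145 155 156 154 155 154 153 154 153 153 154 153 153 154 154
 153 152 152 151 139 109  71  52  48  47  44  38  31  26  34  54  77  93
  98]
handle 40 ((464.133544921875, -296.48687744140625), (26.05681800842285, 29.263635635375977), 74.38471984863281)
handle 50 ((464.1754150390625, -296.42431640625), (26.648286819458008, 29.609207153320312), 71.26598358154297)
handle 60 ((464.0761413574219, -296.3231506347656), (27.095441818237305, 30.1497859954834), 72.27647399902344)
handle 70 ((464.1678161621094, -296.4231872558594), (27.63239288330078, 30.60809326171875), 71.26564025878906)
stand ((463.0128479003906, -297.4334411621094), (79.7843017578125, 79.7060546875), 83.65039825439453)
cap ((462.9538879394531, -297.43988037109375), 8.20201587677002)
```

View pics/w3.png

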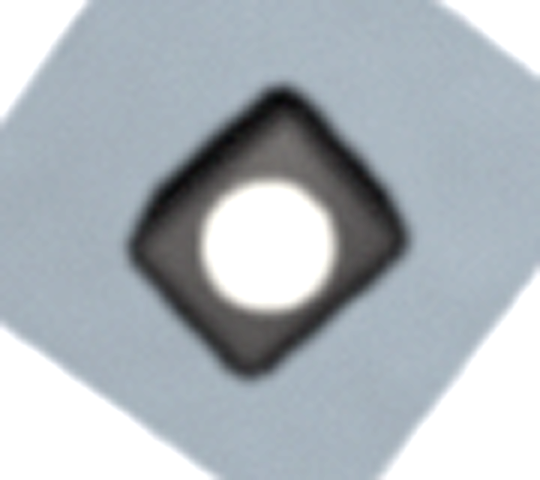

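Readings hold up against the given sizes:
- The stand measures 79.8 mm square, centred at (0.463,-0.297), and the driver cap agrees.
- The screws are 100.3 mm apart, which puts the counter's yaw near 7.3°.
- The handle's flats face 72°.

Now I'll grasp, lift and hover over the screw.

Run:
```python
from h import *
import pickle
q=down(np.radians(72)); X,Y=.4632,-.2972
move_to([X,Y,.19],q); move_l([X,Y,.099],.12)
print(state()["time"],state()["ee_pos"],state()["ft_force"])
close(); s=state(); print(s["time"],s["finger_gap"],s["ft_force"],s["ee_pos"])
move_l([X,Y,.235],.1); hold(.3); s=state(); print(s["time"],s["finger_gap"],s["ft_force"],s["moment"])
S=np.array([.5011,.0964]); 
move_l([S[0],S[1],.235],.2,down(np.radians(97.3)))
move_l([S[0],S[1],.203],.1); hold(.4)   # tip ~ .107
s=state(); print(s["time"],s["ee_pos"],s["ft_force"],s["moment"])
d={"w":get_image("wrist"),"side":get_image("side"),"top":get_image("top")}; pickle.dump(d,open("im2.pkl","wb"))
g=d["w"]; p=proj(g,np.array([*S,.1]),True); print(p, proj(d["side"],np.array([*S,.1])))
u,v=p.astype(int); a=cv2.resize(g["frame"][v-50:v+50,u-66:u+66],None,fx=6,fy=6,interpolation=cv2.INTER_CUBIC)
cv2.imwrite("pics/w4.png",a); print(u-66,v-50)
```

```text
6.75 [ 0.46359941 -0.2974692   0.09999579] [-0.78428111 -0.41803268  0.25312644]
7.725 0.02566426837378955 [0.35684709 0.02074493 0.1263164 ] [ 0.46319595 -0.29717108  0.09898195]
9.5333 0.02562557266407411 [ 0.42936429  0.33256525 -0.67886802] [ 0.01536942 -0.01309119 -0.02098934]
12.525 [0.50125979 0.09643693 0.20338769] [-0.40679624  0.16970561 -1.98953028] [0.02044718 0.02681914 0.01485336]
[318.06146127 234.81309352] [314.41411432 272.43074531]
252 184
```

View pics/w4.png

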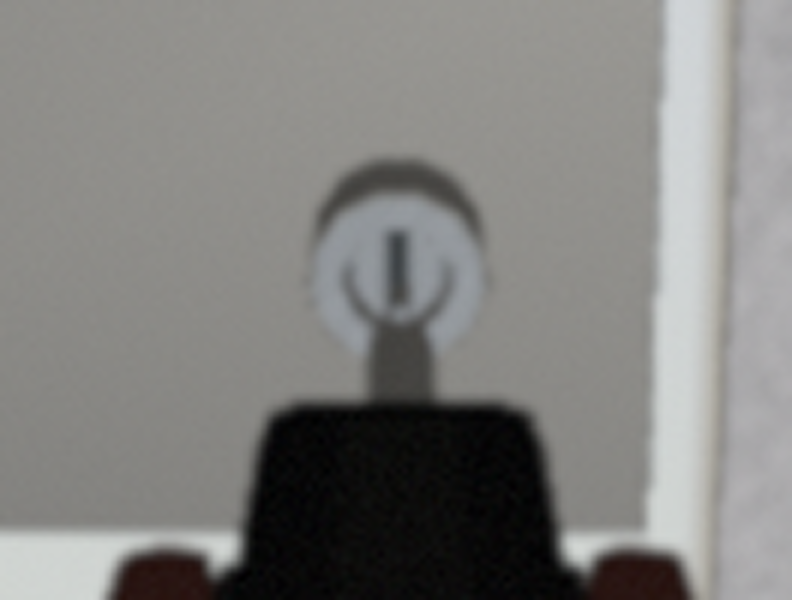

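Run:
```python
from h import *
import pickle
d=pickle.load(open("im2.pkl","rb")); g=d["w"]
o=np.array([252,184])
print("boss from here",on_z(g,252+400/6,184+278/6,.086,True))
print("boss from slot line", on_z(g,252+397/6,184+270/6,.08,True))
c=np.radians(7.3); ux=np.array([np.cos(c),np.sin(c),0]); S=np.array([.5013,.0964,0])
for n,p in [("tip-",S-ux*.0055+[0,0,.107]),("tip+",S+ux*.0055+[0,0,.107]),("shaft end",S+[0,0,.119]),("handle low",S+[0,0,.182]),("rim",np.array([.5011,.0964,.086])),("rim far",np.array([.5011,.0964,.086])+ux*.0125),("rim near",np.array([.5011,.0964,.086])-ux*.0125)]:
    print(n,((proj(g,p,True)-o)*6).round(0))
s=d["side"]; 
a=cv2.resize(s["frame"][215:315,250:382],None,fx=6,fy=6,interpolation=cv2.INTER_CUBIC); cv2.imwrite("pics/s4.png",a)
for n,p in [("tip-",S-ux*.0055+[0,0,.107]),("tip",S+[0,0,.107]),("handle low",S+[0,0,.182]),("rim",np.array([.5011,.0964,.086]))]: print(n,((proj(s,p)-[250,215])*6).round(0))
```

```text
boss from here [0.50105031 0.09688427 0.086     ]
boss from slot line [0.50150211 0.09653136 0.08      ]
tip- [396. 279.]
tip+ [396. 363.]
shaft end [396. 347.]
handle low [396. 534.]
rim [396. 278.]
rim far [396. 366.]
rim near [396. 188.]
tip- [401. 331.]
tip [386. 331.]
handle low [383. 182.]
rim [387. 371.]
```

View pics/s4.png

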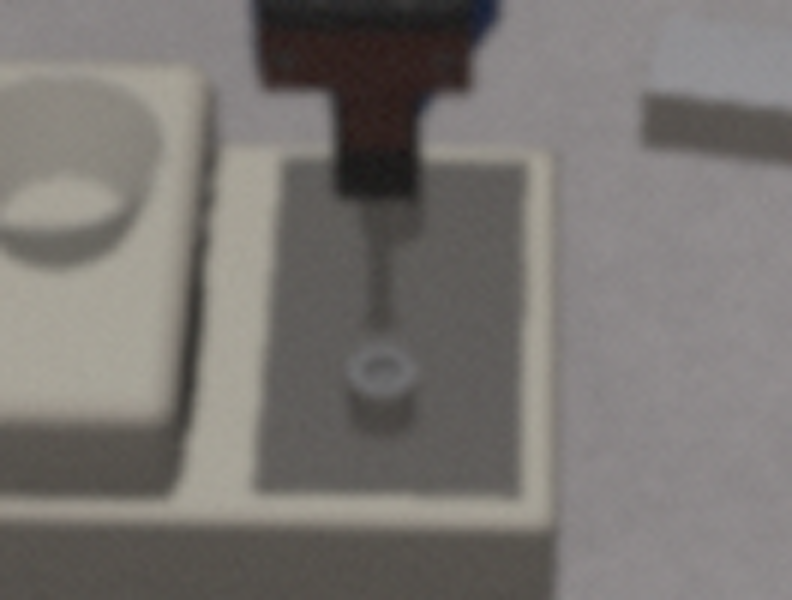

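Side crop: the tip at (378,328) sits over the bore at (381,370), matching the predicted offset to within 1 mm, so the driver is upright. I'll measure the lateral offset numerically, then descend with force checks.

Run:
```python
from h import *
import pickle
d=pickle.load(open("im2.pkl","rb")); g=d["w"]; gy=cv2.cvtColor(g["frame"],cv2.COLOR_BGR2GRAY).astype(float)
def cen(r0,r1,c0,c1):
    s=gy[r0:r1,c0:c1].mean(0); w=np.clip(np.percentile(s,80)-s,0,None); w[w<.3*w.max()]=0; return (w*np.arange(c0,c1)).sum()/w.sum()
us=cen(224,233,314,323); ud=cen(241,250,311,326)
rows=[]
for n,u,v,z in (("slot",us,228.5,.080),("shaft",ud,245.5,.13)): print(n,u,on_z(g,u,v,z,True).round(5))
row=gy[226:234,295:345].mean(0); print(row.round(0))
```

```text
slot 317.640306122449 [0.50113 0.09604 0.08   ]
shaft 318.4120525366984 [0.50069 0.09661 0.13   ]
[140. 140. 140. 140. 140. 140. 140. 136. 132. 137. 146. 149. 149. 143.
 128. 121. 132. 144. 149. 147. 135. 110.  79.  69.  90. 122. 144. 149.
 148. 142. 130. 125. 135. 147. 153. 152. 146. 136. 132. 137. 141. 142.
 141. 142. 141. 142. 142. 142. 142. 142.]
```

```bash
cat >> h.py <<'E'
def avg(t=0.06,n=3):
    A=[]
    for _ in range(n):
        hold(t/n); s=state(); A.append(np.r_[s["ft_force"],s["moment"]])
    return np.mean(A,0)
E
python3 - <<'E'
from h import *
X,Y=.5012,.0960
move_l([X,Y,.186],.08); hold(.3); b=avg(.15,5); np.save("base.npy",b); print(state()["time"],b.round(2))
z=.186
while z>.160:
    z-=.001; move_l([X,Y,z],.03); f=avg(.03,2)-b; s=state()
    print(round(s["time"],2),round(z,4),s["ee_pos"].round(4),f.round(2))
    if f[2]>5 or np.hypot(f[0],f[1])>5: break
E
```

```text
13.5083 [ 0.08 -0.02 -1.35  0.01 -0.   -0.  ]
13.79 0.185 [0.5012 0.096  0.1849] [-0.08 -0.23 -0.52  0.01 -0.01  0.02]
14.07 0.184 [0.5012 0.096  0.1839] [-0.52  0.16 -0.41  0.01  0.02  0.  ]
14.36 0.183 [0.5012 0.096  0.1829] [ 0.06  0.33 -0.48  0.01  0.02  0.01]
14.64 0.182 [0.5012 0.096  0.1819] [-0.51  0.13 -0.07  0.01  0.    0.01]
14.93 0.181 [0.5012 0.096  0.1809] [ 0.14 -0.09 -0.03  0.02  0.    0.  ]
15.21 0.18 [0.5012 0.096  0.18  ] [ 0.04  0.61  0.14  0.03 -0.02 -0.02]
15.49 0.179 [0.5012 0.096  0.1789] [ 0.64 -0.09 -0.26  0.04 -0.01  0.02]
15.78 0.178 [0.5012 0.096  0.1779] [-0.33  0.11 -0.91  0.02  0.04  0.01]
16.06 0.177 [0.5012 0.096  0.1769] [ 0.06  0.18  0.13 -0.    0.04  0.01]
16.34 0.176 [0.5012 0.096  0.1759] [-0.18 -0.12  0.36  0.01 -0.   -0.  ]
16.62 0.175 [0.5012 0.096  0.1749] [ 0.41 -0.13  0.25 -0.03 -0.03  0.01]
16.91 0.174 [0.5012 0.096  0.1739] [-0.39  0.23  0.47  0.   -0.01 -0.01]
17.19 0.173 [0.5012 0.096  0.1729] [-0.15  0.06 -0.55  0.03 -0.01 -0.03]
17.48 0.172 [0.5011 0.096  0.1719] [ 0.27 -0.25  0.09  0.01  0.   -0.01]
17.76 0.171 [0.5013 0.096  0.1711] [ 0.06  0.46  1.14  0.02 -0.03  0.03]
18.04 0.17 [0.5014 0.096  0.1709] [-0.27  0.    4.75 -0.01  0.23 -0.01]
18.32 0.169 [0.5014 0.096  0.1696] [-0.6  -0.31  7.66 -0.03  0.28  0.02]
```

Run:
```python
from h import *
import pickle
print("F",(avg(.06,3)-np.load("base.npy")).round(2),state()["time"])
g=pickle.load(open("im1.pkl","rb"))["screw"]; V=g["view"]; D=g["depth"]
for u0,v0 in ((317,214),(424,214)):
    Z=np.zeros((26,26))
    for i in range(26):
        for j in range(26):
            u,v=u0-13+j,v0-13+i; o,r=ray(g,u,v,True); r=r/ -(V[:3,:3]@r)[2]; Z[i,j]=(o+r*D[v,u])[2]*1000
    print(Z[::2].round(0).astype(int))
```

```text
F [-1.9  -0.08  7.1  -0.02  0.24 -0.01] 18.375
[[ 61  63  64  63  62  62  62  64  66  68  70  70  70  73  70  69  68  68
   66  62  62  63  62  62  63  63]
 [ 63  63  62  62  62  67  74  76 415  78  80  81  82  83  83  80  79  78
   78  75  71  64  60  63  63  62]
 [ 63  64  62  68  74  79  85  85  86  87  86  87  85  86  87  86  86  86
   87  84  83  77  73  67  67  63]
 [ 63  64  75  81  84  86  87  86  87  86  86  86  87  87  87  86  86  87
   86  86  86  85  84  80  80  65]
 [ 62  68  86  87  87  87  88  87  86  87  86  86  75  76  76  86  86  87
   86  86  86  85  85  86  86  80]
 [ 63  85  85  87  86  86  87  81  79  79  81  80  77  75  76  79  79  79
   80  84  85  87  86  87  86  86]
 [ 61  86  87  86  87  86  81  80  79  81  81  81  76  75  76  81  81  80
   81  80  87  88  87  86  86  87]
 [ 84  87  87  88  88  86  80  80  79  81  80  81  77  75  77  81  80  80
   79  80  76  88  87  87  87  86]
 [ 84  86  86  87  86  86  81  80  80  78  80  81  76  74  77  79  80  79
   80  79  75  85  87  86  86  86]
 [ 61  87  86  87  88  87  79  79  81  79  80  80  76  76  74  80  80  8
[... 1082 characters left out ...]
78  79  79
   78  78  82  87  86  87  87  87]
 [ 83  84  87  86  86  87  87  78  79  78  77  79  78  80  79  79  79  79
   80  80  84  86  86  86  86  86]
 [ 79  82  86  86  86  87  88  84  84  84  82  83  83  83  83  83  83  83
   83  83  84 415  86  87  88  87]
 [ 73  82  86  86  86  88  87  83  83  84 415  83  81  82  83  82  83  83
   82  83  85  86  88  86  86  62]
 [ 66  76  85  86  86  86  86  86  86  81  82  83  82  84  81  82  80  83
   86  87  89  85  87  86  63  62]
 [ 62  62  62  85  85  87  88  86  87  86  87  87  86  85  86  86  88  86
   85  87  87  86  87  62  62  63]
 [ 64  62  62  62  62  84  86  86  85  85  86  86  87  87  87  86  87  88
   87  86  88  61  62  63  62  63]]
```

Depth readings put the head top near z=80 mm and the slot floor near 75.5 mm, with the rim at 86.5 mm. Contact came with the tip at 75 mm, so the bit is in the slot. I'll push on to about 14–15 N.

Run:
```python
from h import *
X,Y=.5012,.0960; b=np.load("base.npy"); z=.169
while z>.1595:
    z-=.0006 if z>.1665 else .0004; move_l([X,Y,z],.03); f=avg(.04,3)-b; s=state()
    print(round(s["time"],2),round(z,4),s["ee_pos"].round(4),f.round(2),round(s["finger_gap"],4))
    if f[2]>13.3 or np.hypot(f[0],f[1])>6: break
```

```text
18.68 0.1684 [0.5014 0.096  0.1691] [-0.99 -0.08  7.45 -0.04  0.3  -0.01] 0.0259
18.98 0.1678 [0.5014 0.096  0.1687] [-1.42  0.15  8.21 -0.03  0.31 -0.01] 0.0258
19.27 0.1672 [0.5014 0.096  0.1682] [-2.02 -0.57  8.84 -0.04  0.38  0.02] 0.026
19.57 0.1666 [0.5015 0.096  0.1678] [-0.92 -0.36  9.02 -0.03  0.38  0.  ] 0.0255
19.88 0.166 [0.5015 0.0961 0.1673] [-1.910e+00 -7.900e-01  1.008e+01 -1.000e-02  4.700e-01 -2.000e-02] 0.026
20.18 0.1656 [0.5015 0.096  0.167 ] [-2.19 -0.46  9.98 -0.05  0.5   0.  ] 0.0261
20.48 0.1652 [0.5015 0.0961 0.1667] [-1.410e+00 -7.000e-02  1.025e+01 -6.000e-02  5.100e-01  1.000e-02] 0.0257
20.77 0.1648 [0.5015 0.096  0.1664] [-2.440e+00  8.000e-02  1.119e+01 -5.000e-02  5.400e-01  1.000e-02] 0.0255
21.07 0.1644 [0.5015 0.096  0.1661] [-2.3  -0.24 11.11 -0.08  0.55  0.03] 0.0258
21.38 0.164 [0.5015 0.096  0.1658] [-2.110e+00  2.400e-01  1.151e+01 -5.000e-02  6.100e-01 -1.000e-02] 0.0258
21.68 0.1636 [0.5016 0.0961 0.1657] [-2.47 -0.75 12.6  -0.08  0.69 -0.03] 0.0257
21.98 0.1632 [0.5016 0.0961 0.1656] [-3.12 -0.68 13.57 -0.09  0.78  0.03] 0.0258
```

Run:
```python
from h import *
X,Y=.5009,.0960; b=np.load("base.npy"); z=.1626
move_l([X,Y,z],.02); print((avg(.05,3)-b).round(2))
for a in (6,14,24,36):
    move_l([X,Y,z],.03,down(np.radians(97.3-a))); f=avg(.05,3)-b; s=state()
    print(a,round(s["time"],2),s["ee_pos"].round(4),f.round(2),round(s["finger_gap"],4),s["joint_pos"][5].round(3))
    if f[2]>18 or abs(f[5])>.25 or f[2]<11.7: break
```

```text
[-2.59 -0.19 15.55 -0.06  0.79 -0.02]
6 22.58 [0.5018 0.0961 0.1656] [-1.580e+00 -6.500e-01  1.481e+01 -8.000e-02  5.100e-01 -1.000e-02] 0.0263 -1.471
14 22.93 [0.5018 0.0961 0.1656] [-2.02  0.03 14.99 -0.06  0.53  0.04] 0.0262 -1.331
24 23.3 [0.5018 0.0962 0.1656] [-2.09  0.05 14.83 -0.02  0.55  0.05] 0.026 -1.157
36 23.71 [0.5018 0.0962 0.1656] [-1.570e+00  2.000e-01  1.511e+01 -8.000e-02  5.400e-01  1.000e-02] 0.026 -0.947
```

Run:
```python
from h import *
X,Y=.5009,.0960; b=np.load("base.npy"); z=.1626
for a in (50,64,78,88,92,95):
    move_l([X,Y,z],.03,down(np.radians(97.3-a))); f=avg(.08,5)-b; s=state()
    print(a,round(s["time"],2),s["ee_pos"].round(4),f.round(2),round(s["finger_gap"],4),s["joint_pos"][5].round(3))
    if f[2]>18 or abs(f[5])>.2 or f[2]<12: break
g=get_image("wrist"); cv2.imwrite("pics/w5.png",cv2.resize(g["frame"][170:330,210:430],None,fx=3.6,fy=3.6,interpolation=cv2.INTER_CUBIC))
```

```text
50 24.18 [0.5018 0.0962 0.1656] [-1.74  0.15 15.16 -0.08  0.51  0.02] 0.026 -0.703
64 24.66 [0.5018 0.0962 0.1656] [-1.96  0.36 15.15 -0.06  0.54  0.03] 0.0255 -0.459
78 25.13 [0.5018 0.0963 0.1656] [-1.84  0.56 14.91 -0.05  0.53  0.05] 0.0258 -0.214
88 25.54 [0.5019 0.0963 0.1656] [-2.24 -0.05 14.94 -0.05  0.54  0.03] 0.0258 -0.04
92 25.88 [0.5019 0.0963 0.1656] [-1.9   0.27 14.76 -0.02  0.54  0.03] 0.0258 0.03
95 26.21 [0.5019 0.0963 0.1656] [-1.89  0.02 14.88 -0.04  0.53  0.03] 0.0259 0.082
```

View pics/w5.png

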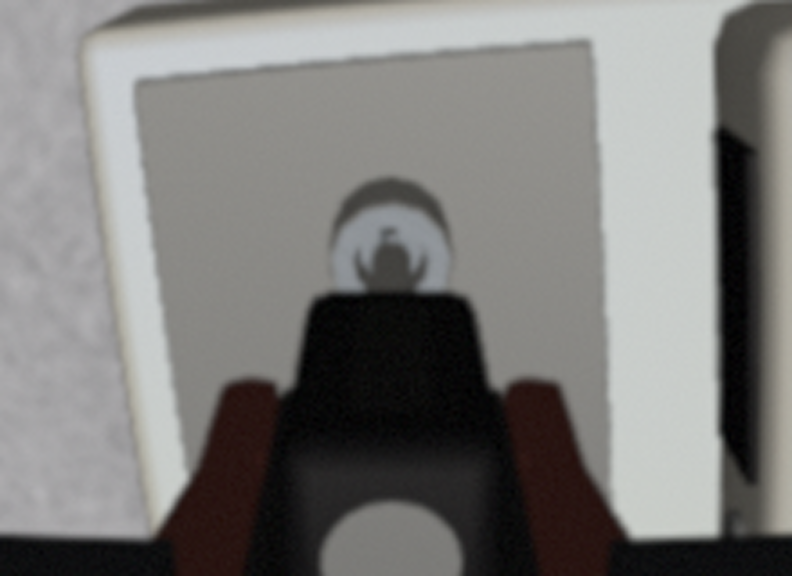

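The wrist crop shows the bit seated in the bore, with the shaft at (390,265). No end stop has been felt. The bit can play about 6° in the slot, so the screw is at about 89°. I'll go a little further, lift, and check the slot angle and head height.

Run:
```python
from h import *
import pickle
X,Y=.5009,.0960; b=np.load("base.npy"); z=.1626
for a in (96.3,97.5):
    move_l([X,Y,z],.03,down(np.radians(97.3-a))); f=avg(.12,8)-b; s=state()
    print(a,round(s["time"],2),f.round(2),s["joint_pos"][5].round(3))
    if abs(f[5])>.1: break
# unwind 5 deg to free the bit from the slot flanks, then lift
move_l([X,Y,z],.03,down(np.radians(97.3-93)))
for zz in (.172,.190): move_l([.5013,Y,zz],.04); print((avg(.04,3)-b).round(2))
move_l([.5013,Y,.240],.1)
# back off so the wrist camera sees into the bore
move_l([.5013,Y-.05,.240],.15); hold(.3)
g=get_image("wrist"); pickle.dump(g,open("im3.pkl","wb")); print(state()["time"])
u,v=proj(g,np.array([.5011,.0963,.086]),True).astype(int); print(u,v)
cv2.imwrite("pics/w6.png",cv2.resize(g["frame"][max(0,v-50):v+50,u-66:u+66],None,fx=6,fy=6,interpolation=cv2.INTER_CUBIC))
V=g["view"]; D=g["depth"]
for i in range(-14,15,2):
    r_=[]
    for j in range(-14,15):
        o,r=ray(g,u+j,v+i,True); r=r/-(V[:3,:3]@r)[2]; r_.append(int(round((o+r*D[v+i,u+j])[2]*1000)))
    print(*r_)
```

```text
96.3 26.64 [-1.910e+00  3.000e-01  1.511e+01 -1.000e-02  5.100e-01  6.000e-02] 0.105
97.5 27.02 [-1.83  0.51 15.22 -0.02  0.51  0.04] 0.126
[ 2.44  0.74  2.06 -0.01 -0.69  0.02]
[ 0.26 -0.17  0.09 -0.11  0.08 -0.03]
29.8417
323 165
63 63 63 63 63 62 62 62 63 63 63 66 70 73 77 82 77 68 63 62 63 63 62 63 63 63 62 62 61
61 63 62 61 63 62 63 64 83 85 87 84 87 86 86 86 87 86 87 86 86 85 83 63 63 62 61 63 62
62 61 62 62 76 76 85 85 85 87 87 86 86 87 87 85 87 87 86 86 86 87 87 85 85 62 63 62 63
64 62 63 85 86 86 86 86 87 87 86 86 86 85 75 75 87 86 86 86 87 87 86 86 85 86 85 63 64
63 63 85 86 85 87 86 86 86 87 80 80 80 76 75 76 80 79 79 80 79 86 86 88 86 87 87 85 62
62 86 86 85 86 85 86 85 76 80 81 80 80 75 75 76 80 80 80 80 80 79 62 86 87 86 86 86 62
61 86 85 86 86 85 87 62 80 80 79 79 80 76 76 75 80 80 81 81 80 79 74 86 86 86 86 87 85
62 85 88 86 86 87 86 63 81 81 80 80 80 76 76 76 80 80 80 81 81 79 81 81 86 87 84 87 87
62 86 87 85 87 87 86 74 80 79 81 80 80 77 76 75 74 80 81 80 80 79 80 86 86 87 86 87 85
62 86 87 86 87 85 86 87 77 79 80 80 80 76 76 75 76 78 80 80 81 80 83 86 86 87 86 86 61
61 62 85 87 87 87 87 87 85 86 75 81 81 80 76 76 76 80 80 77 77 86 88 86 85 86 86 84 61
62 61 63 63 86 86 88 87 87 86 87 86 86 84 82 82 83 86 86 88 87 87 87 87 86 86 62 62 62
63 63 63 63 63 86 86 86 87 85 87 85 86 87 86 87 85 86 87 86 86 86 86 86 62 64 63 62 61
62 63 62 63 62 62 63 62 62 87 87 86 87 86 85 87 86 86 87 88 85 62 63 64 62 62 63 62 63
62 62 63 63 62 63 61 62 62 62 61 62 62 62 64 62 62 62 62 63 62 64 62 62 63 62 62 63 61
```

View pics/w6.png

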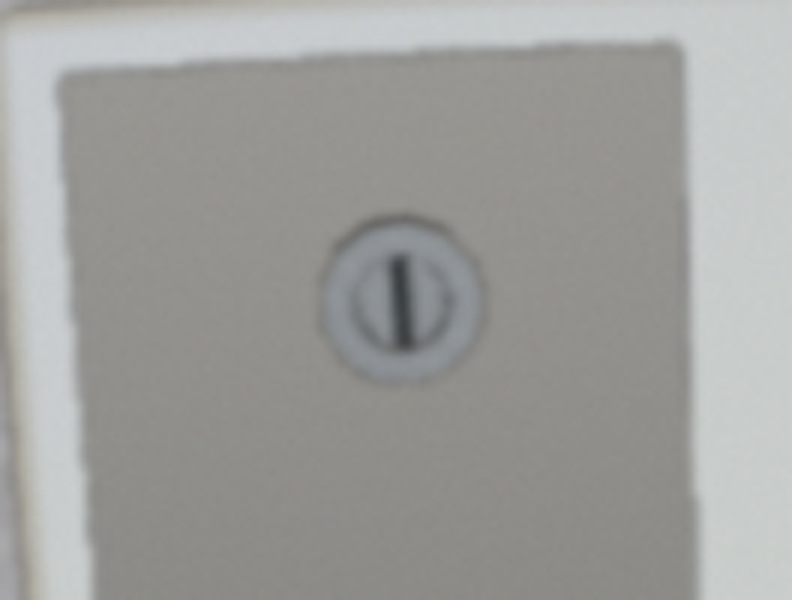

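Wrist crop: the slot at (400,300) now runs along the counter's y, parallel to the cover's edge. The head is back out at z≈80 mm, so it is locked. Now back to the stand, checking the driver's tilt above it.

Run:
```python
from h import *
q=down(np.radians(72)); X,Y=.4632,-.2972
move_l([X,Y,.240],.2,q); move_l([X,Y,.195],.1); hold(.4)
s=state(); print(s["time"],s["ee_pos"],s["finger_gap"])
w=get_image("wrist"); d=get_image("side")
S=np.array([X,Y,0]); c=np.zeros((400,800,3),np.uint8)
for i,(g,fi) in enumerate(((w,True),(d,False))):
    u,v=proj(g,S+[0,0,.1],fi).astype(int); u0,v0=u-50,v-50
    c[:,i*400:(i+1)*400]=cv2.convertScaleAbs(cv2.resize(g["frame"][v0:v0+100,u0:u0+100],(400,400),interpolation=cv2.INTER_CUBIC),alpha=1.8)
    for n,z in (("hole",.078),("tip",.099),("shafttop",.174)): print(i,n,((proj(g,S+[0,0,z],fi)-[u0,v0])*4).round(0)+[400*i,0])
cv2.imwrite("pics/w7.png",c)
```

```text
32.7167 [ 0.46329277 -0.29729867  0.19536103] 0.02621531060362095
0 hole [203. 173.]
0 tip [203. 201.]
0 shafttop [204. 343.]
1 hole [601. 229.]
1 tip [603. 204.]
1 shafttop [606. 109.]
```

View pics/w7.png

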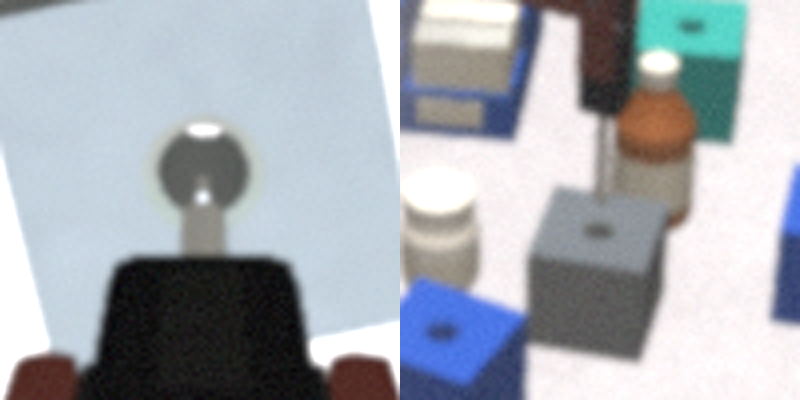

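Both views show the tip centred over the hole, (203,172) in the wrist view and (600,229) in the side view, with the shaft upright. Inserting.

Run:
```python
from h import *
import pickle
X,Y=.4632,-.2972; b=avg(.15,5)
move_l([X,Y,.150],.08); print((avg(.05,3)-b).round(1))
move_l([X,Y,.106],.06); f=avg(.05,3)-b; print(f.round(1))
z=.106
while z>.0975 and f[2]<2.0 and np.hypot(*f[:2])<5:
    z-=.001; move_l([X,Y,z],.02); f=avg(.06,4)-b; print(round(z,4),f[:3].round(1))
gripper_open(); hold(.2); print(state()["time"],state()["finger_gap"])
move_l([X,Y,.175],.08); 
yaw=np.radians(72); x=np.array([-np.sin(yaw),np.cos(yaw),0])
move_l(np.array([X,Y,.26])-.045*x,.15); hold(.3)
w=get_image("wrist"); d=get_image("side"); t=get_image("top"); pickle.dump((w,d,t),open("im4.pkl","wb"))
gy=cv2.cvtColor(w["frame"],cv2.COLOR_BGR2GRAY); u,v=proj(w,np.array([X,Y,.138]),True).astype(int); print(u,v,state()["time"])
m=np.zeros_like(gy); m[v-17:v+17,u-16:u+16]=(gy[v-17:v+17,u-16:u+16]>110)*255
cs=cv2.findContours(m,cv2.RETR_EXTERNAL,cv2.CHAIN_APPROX_NONE)[0]
for c in cs:
    if cv2.contourArea(c)>30: print("cap",cv2.minEnclosingCircle((np.array([on_z(w,a,e,.138,True)[:2] for a,e in c[:,0]])*1000).astype(np.float32)))
V=w["view"]; z=[]
for i in range(-3,4):
    for j in range(-3,4):
        o,r=ray(w,u+j,v+i,True); r=r/-(V[:3,:3]@r)[2]; z.append((o+r*w["depth"][v+i,u+j])[2])
print("cap z",np.median(z))
c=np.zeros((400,800,3),np.uint8)
c[:,:400]=cv2.convertScaleAbs(cv2.resize(w["frame"][v-50:v+50,u-50:u+50],(400,400),interpolation=cv2.INTER_CUBIC),alpha=1.8)
u,v=proj(d,np.array([X,Y,.09])).astype(int); c[:,400:]=cv2.convertScaleAbs(cv2.resize(d["frame"][v-50:v+50,u-50:u+50],(400,400),interpolation=cv2.INTER_CUBIC),alpha=1.8)
cv2.imwrite("pics/w8.png",c)
```

```text
[-0.4 -0.3  0.6  0.  -0.   0. ]
[-0.5  0.1  0.2  0.  -0.   0. ]
0.105 [-0.8 -0.3 -0.1]
0.104 [-0.   0.1  0.2]
0.103 [ 0.2 -0.1 -0.3]
0.102 [ 0.1  0.  -0.1]
0.101 [-0.2 -0.1 -0.2]
0.1 [-0.  -0.5 -0.4]
0.099 [-0.4 -0.  -0.1]
0.098 [-3.1  1.4  6.8]
38.4667 0.08780997726987748
318 175 40.825
cap ((463.23870849609375, -297.4315185546875), 8.081769943237305)
cap z 0.1394432966833276
```

View pics/w8.png

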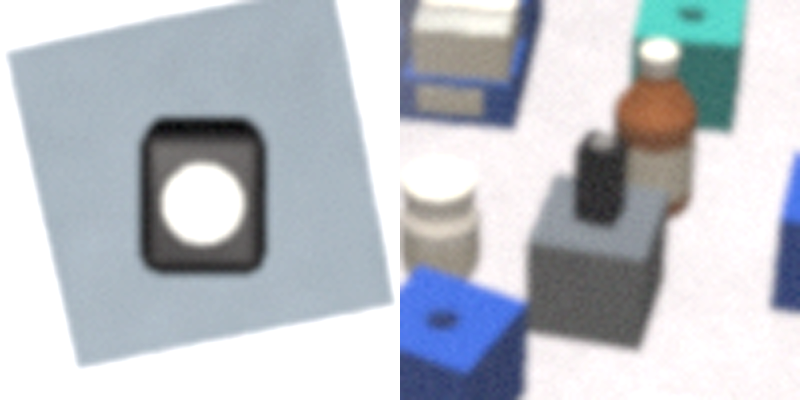

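The driver stands upright and seated: its cap is at (203,203) in the left crop, at z≈0.139 and (0.463,-0.297), the same place as at the start. The gripper is clear, so I'm handing in.

```bash
python3 -c "
from h import *
job_done(); print(state()['time'])"
```

```text
the job is handed in; nothing more can be done
the job is handed in; nothing more can be done
```

The undone left screw is now locked, the screwdriver is back upright in its grey stand, and the job is handed in. My last clock reading, just before hand-in, was about 41 s.

**Screw:** I pushed it in with about 15 N (highest reading 15.6 N) and turned it clockwise until the gripper had gone 97.5°, about 6° of which is play between bit and slot. Afterwards its slot ran sideways like the fastened one's. The depth picture showed the head back at its earlier height of about 80 mm, so it had sprung out.

**Screwdriver:** it is standing in the stand hole, with its cap within 0.3 mm of where it started. Height was about 0.139 m against 0.138 m expected. It met about 7 N as it seated.

**Other things:** the fastened screw and the other objects were not touched on purpose. I took a last overview picture but did not compare it with the first.

**Small disagreements:**
- While I pushed there was a steady sideways force of about 2–3 N.
- I never felt the screw's end stop, so "locked" rests on the slot direction and the head height.

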